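# Dispense one specimen puck and nudge it onto the green mark

### The arm

A 6-joint arm with a two-finger parallel gripper is mounted at the origin on the work surface. World frame = base frame: x ahead of the robot, y to its left, z up, the work surface at z = 0. Lengths are in mm, angles in degrees, forces in N, time in s.
With the tool pointing down it reaches from about 300 to 850 mm from the base axis. Payload 4.2 kg.
Tool frame: the origin (TCP) lies at the very end of the fingers, on their centre line; the grasp point (between the pads) lies 19 mm behind it (hold_point_z is the z of the grasp point in the tool frame, in mm); z points along the fingers, y is the direction in which the jaws open and shut (so a half turn about z gives the same grasp; the last joint's range is limited). The gripper opens to 91 mm and grips with 3 to 60 N. Pads are 32 mm wide; open, the fingers measure 118 mm over their backs; the gripper's body (76 mm by 178 mm) begins 60 mm behind the grasp point.
Start: joints at [62.166, 18.312, 89.639, -0, 72.044, -1.146], TCP at [258.259, 513.756, 213.976] pointing down, gripper open.
Joint ranges: [-177.97, 177.97], [-48.28, 115.42], [12.27, 149.76], [-77.06, 257.06], [2.81, 150.46], [-146.56, 146.56]. Speed limits (degrees/s): [147.25, 147.25, 180, 180, 180, 180].

### API

Orientations are given as [roll, pitch, yaw] about the fixed x, y, z axes, in that order (R = Rz(yaw) Ry(pitch) Rx(roll)).
In Python, from workcell import state, grab_frame, job_done, hold_point_z gives the robot as it stands. The module is installed in compiled form; this text tells all that it offers.
- The arm moves only by the shell command python3 -m creep 'ROWS' [FORCE]. ROWS is JSON, a list of rows, each a list of 7 numbers: the closure, from 0 (fully open) to 1 (shut), then the shift along the tool's x, y, z in mm, then the turn, a rotation vector about the tool's x, y, z in degrees. A call has 1 to 5 rows; each row shifts and turns the commanded pose from where the row before left it, along the tool's axes as they then stand; what a row does not reach is not made up. A row lasts 1/8 s, in which the tool goes at most 62.5 mm and 10.7 degrees, less where a joint would pass 70% of its speed; a pose out of reach is approached as far as the arm can. A call is refused whole if a number of a shift passes 62.5 or a number of a turn 10.7, either way. A call with a gripper value outside its range is refused whole. The fingers move at their own pace and stop on an object; FORCE is the grip in N (left out, the last holds). Time passes only in rows, so rows that do not move let the fingers close. It gives the time, the measured TCP pose, the force and the opening at its end, in the units of the state.
- state(): the state, without advancing time (a new reading comes with each control period).
- grab_frame(name): name is "scene" or "top"; returns a dict with "frame" (420x560x3 uint8, red, green, blue), "fx", "fy", "cx", "cy" (pixels), "view" (4x4, takes a point from world to camera coordinates). Camera axes: x right, y down, z forward; pixel columns grow to the right and rows downward; lengths in mm; the calibration is good to about 2 mm. A picture is of the moment at which its call begins. There is no depth.
- job_done(): hands the job in, once; it reports no verdict.
The state is a dict: "time_s": time; "qpos": joint angles; "qvel": joint speeds; "effort": joint torques, N m; "ee_pos": TCP position; "ee_rot": TCP orientation; "force": force on the tool from outside, world axes, zero at the start; "torque": the same for the moment, N m; "gripper_width": finger opening in mm.
Only numpy, scipy, OpenCV 4.12 (cv2) and the standard library are available. Lean on these libraries where they do the work, as an engineer would, in place of code of your own. Each camera call takes 0.05 s, during which the arm holds its last target.

### The job

Press the red plunger of the puck dispenser all the way down once and let it come back up, so that a single specimen puck comes out onto the desk. Then nudge that puck aside with the fingertips, sliding it flat along the desk without gripping, lifting or tipping it, until it lies wholly on the green round mark. Leave the other pucks in the dispenser and everything else on the desk where it is.

Things in the scene. Friction and masses are not known exactly. Their poses are not given: they have to be found in the camera images.
- dispenser: White puck dispenser fixed to the desk, 133 mm long, 60 mm wide. Origin on the desk below the magazine's centre line; x level, the way pucks are ejected (roughly away from the robot), y to the left of that, z up. The base, 22 mm high, runs from x = -21 to -112 mm behind the magazine and carries the plunger tower (54 x 52 mm, 68 mm high, centred at x = -48 mm).
- magazine (a point): The dispenser's origin again, at the foot of its magazine: a square upright tube with clear side walls, outside 42 x 42 mm, 48 mm high, holding three pucks in a stack straight on the desk. In front of it (x over 21 mm) the desk is free.
- outlet (a point): Point on the desk 80 mm in front of the magazine's centre line, about where the centre of a puck lies after a full press (a few mm either way).
- plunger_top (a point): Centre of the flat top of the red plunger cap, round, 36 mm in diameter, 12 mm thick, on the tower; 110 mm above the desk when up; moves with the cap. It stands 48 mm behind the magazine's centre line (x = -48 mm in the dispenser's axes).
- plunger (a joint): Plunger travel in m: 0 up, 0.026 at the bottom stop, pressed straight down. Spring: about 2.6 N to start, 6 N at the bottom; it comes up by itself. It drives a pusher (3.25 mm per mm) that shoves the lowest puck out at the front onto the desk; when it is up again the stack drops by one puck. Each further press ejects another.
- puck0: The lowest puck at the start, the one that comes out: a white resin specimen puck, a flat disc 32 mm in diameter and 12 mm thick, about 11 to 20 g, with a blue spot on top. Origin at the centre of its underside, z up. It slides on the desk when pushed.
- puck1: The second puck from below, same shape; origin at the centre of its underside. It stays in the magazine.
- puck2: The top puck, same shape; stays in the magazine.
- green_mark: Flat green round sticker on the desk, 80 mm in diameter, no step to slide over; origin at its centre. It lies to the left or the right of the dispenser.
- orange_mark: The same sticker in orange, on the other side; not used.
- jar_a: Bystander: closed amber specimen jar, 66 mm in diameter, 93 mm high; origin under its centre.
- jar_b: Bystander: another such jar.
- dish: Bystander: small glass dish, 64 mm in diameter, 15 mm high, beyond the outlet; origin under its centre.
- dropper: Bystander: small amber bottle with black cap, 28 mm in diameter, 55 mm high; origin under its centre.
- slide_box: Bystander: blue box, 85 x 35 x 30 mm; origin under its centre.
- pencil: Bystander: green pencil lying on the desk, 185 mm long, 7 mm thick, along its x axis; origin under its middle.
- eraser: Bystander: dark eraser, 45 x 20 x 12 mm; origin under its centre.
Mind the look-alikes: they are no part of the job. What is shaped like the dispenser but pink is not meant.

How it is judged (in metres and radians):
On the way, in this order (a step that is already met when the one before it is completed fails the run):
1. the plunger is pressed all the way down (over 22 of 26 mm) (value of joint plunger above 0.022 m), for 0.02 s.
2. the plunger is up again with one puck out in front of the dispenser and the rest in the magazine (value of joint plunger below 0.004 m and horizontal distance between puck0 and magazine above 0.045 m and horizontal distance between each of puck1, puck2 and magazine below 0.006 m), for 0.1 s.
At the end, for the whole second after the job is handed in: The ejected puck lies flat and still on the desk within 26 mm of the green mark's centre (wholly on it, 2 mm to spare), the plunger is up (within 4 mm), and the other two pucks are in the magazine (within 6 mm of its centre line), dropped down by one (horizontal distance between puck0 and green_mark below 0.026 m and height (world z) of puck0 below 0.003 m and angle between puck0's own z axis and vertical below 0.1 rad and linear speed of puck0 below 0.01 m/s and value of joint plunger below 0.004 m and horizontal distance between each of puck1, puck2 and magazine below 0.006 m and height (world z) of puck1 below 0.004 m); the robot touches nothing.
It fails at once if the ejected puck is lifted off the desk (over 6 mm) or tipped (over 0.3 rad) (height (world z) of puck0 above 0.006 m or angle between puck0's own z axis and vertical above 0.3 rad).
It fails at once if the ejected puck is gripped or squeezed (fingers on it with over 15 N) (contact force between the fingers and puck0 above 15 N).
It fails at once if another puck leaves the magazine (over 12 mm sideways, or raised): a second press, or meddling (horizontal distance between any of puck1, puck2 and magazine above 0.012 m or height (world z) of puck2 above 0.03 m).
It fails at once if a bystander is moved by over 15 mm or tipped (distance of any of jar_a, jar_b, dish, dropper, slide_box, pencil, eraser from where it was at the start of the episode above 0.015 m or angle between any of jar_a, jar_b, dish, dropper, slide_box, pencil, eraser's own z axis and vertical above 0.3 rad).
It also fails if it takes over 51 s, if anything falls off the work surface, if the arm or the gripper's body presses on something with over 40 N, if the wrist force passes 120 N, or if a joint passes its speed limit or range.

## Working session

There is one attempt and no reset: what is moved stays moved. The work goes in short steps, Python scripts to look and compute and a shell command to move; the robot and the scene stay as the last step left them, time stands still between calls to the robot, and variables do not carry over. Pictures are saved under pics/ and viewed, and the job is handed in when it is done.

```bash
mkdir -p pics
cat > h.py <<'E'
import numpy as np, cv2
from workcell import state, grab_frame, job_done, hold_point_z
def snap(n,tag):
    f=grab_frame(n); cv2.imwrite(f'pics/{tag}.png',f['frame'][:,:,::-1]); np.save(f'pics/{tag}.npy',f,allow_pickle=True); return f
def load(tag): return np.load(f'pics/{tag}.npy',allow_pickle=True).item()
def ray(f,u,v,z):
    V=np.array(f['view']);R=V[:3,:3];c=-R.T@V[:3,3]
    d=R.T@np.array([(u-f['cx'])/f['fx'],(v-f['cy'])/f['fy'],1]); return c+d*(z-c[2])/d[2]
def proj(f,p):
    V=np.array(f['view']);q=V[:3,:3]@np.array(p)+V[:3,3]; return f['cx']+f['fx']*q[0]/q[2],f['cy']+f['fy']*q[1]/q[2]
E
python3 - <<'E'
from h import *
for n in('scene','top'):
    f=snap(n,n+'0'); V=np.array(f['view']); print(n,f['fx'],-V[:3,:3].T@V[:3,3])
print(state())
E
```

```text
scene 457.80873358897315 [1357.77278361  411.38260468  664.15932867]
top 397.9013185226355 [516.74462501 -35.73413988 992.50960823]
{'time_s': 0.1, 'qpos': array([ 6.21659399e+01,  1.83462817e+01,  8.96981382e+01, -5.34759401e-04,
        7.20430251e+01, -1.14518329e+00]), 'qvel': array([ 0.00997005, -0.08128627, -0.23160844, -0.07349369,  0.04152219,
        0.10787649]), 'effort': array([ 2.08410456e-04, -4.13332415e+01, -2.32508755e+01,  7.31282216e-02,
        4.21146210e-02, -3.77526737e-05]), 'ee_pos': array([258.04956973, 513.35362289, 213.2300121 ]), 'ee_rot': array([-1.79912562e+02, -1.23930676e-03,  1.53311287e+02]), 'force': array([-1.02994378, -0.7688731 ,  0.47621907]), 'torque': array([0.03257899, 0.06453284, 0.00906483]), 'gripper_width': 91.46841830430017}
```

View pics/scene0.png

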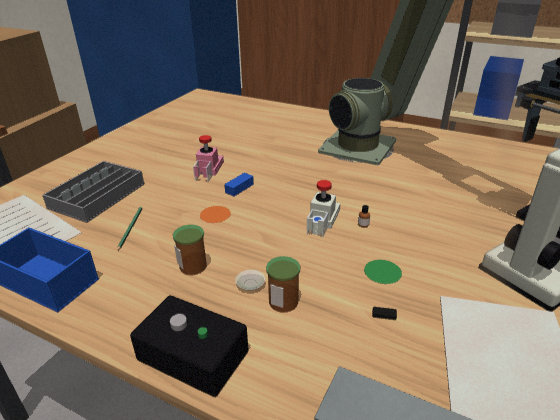

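View pics/top0.png

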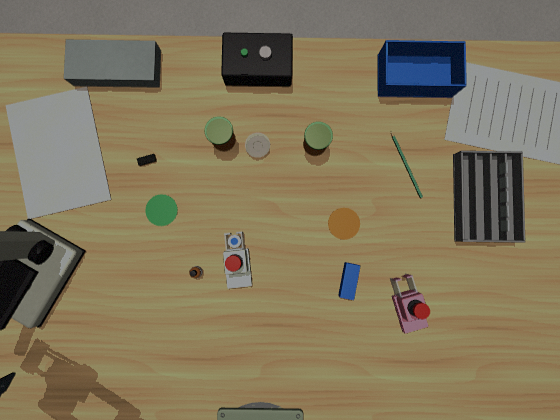

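The top view shows two dispensers: the white one at about (236,262), with the red cap at (233,263) and the blue puck spot at (234,241), and a pink one at about (411,305). The white one fits the description. The green mark is at (161,210) to the left, and the dropper is at (196,272). Next I'll measure these and confirm with a crop.

Run:
```python
from h import *
def blobs(f,lo,hi,box,amin=15):
    hsv=cv2.cvtColor(f['frame'],cv2.COLOR_RGB2HSV); m=cv2.inRange(hsv,lo,hi)
    k=np.zeros_like(m);k[box[1]:box[3],box[0]:box[2]]=255
    n,l,s,c=cv2.connectedComponentsWithStats(m&k)
    return [(c[i],s[i,4],s[i,:4]) for i in range(1,n) if s[i,4]>=amin]
t=load('top0');s=load('scene0')
for nm,f,lo,hi,box,z in [('cap top',t,(170,120,80),(180,255,255),(215,240,260,290),110),('cap top2',t,(0,150,80),(8,255,255),(215,240,260,290),110),
 ('spot',t,(100,100,50),(125,255,255),(220,225,260,255),36),('green',t,(60,80,50),(85,255,255),(130,180,200,240),0),
 ('capS',s,(170,120,80),(180,255,255),(300,170,350,210),110),('capS2',s,(0,150,80),(8,255,255),(300,170,350,210),110),('spotS',s,(100,100,50),(125,255,255),(300,205,345,235),36),('greenS',s,(60,80,50),(85,255,255),(350,250,420,290),0)]:
    for c,a,b in blobs(f,lo,hi,box): print(nm,c.round(1),a,b,ray(f,*c,z).round(1))
for n,u,v,z in [('dropper',196,272,55),('jar',219,130,93),('dish',257,146,0),('jarb',318,135,93),('eraser',147,160,12)]: print(n,ray(t,u,v,z).round(0))
cr=t['frame'][190:310,130:290,::-1]; cr2=s['frame'][160:260,290:420,::-1]
cv2.imwrite('pics/c1.png',np.hstack([cv2.resize(cr,None,fx=3,fy=3,interpolation=2),cv2.resize(cr2,(310,360*310//480*0+360))]))
```

```text
cap top2 [232.6 262.8] 197 [225 255  16  16] [454.9  61.7 110. ]
spot [233.9 240.9] 39 [231 238   7   7] [502.   67.9  36. ]
green [161.  209.7] 760 [146 195  31  31] [576.6 255.3   0. ]
capS2 [323.6 184.9] 131 [317 180  14  11] [464.5  66.9 110. ]
spotS [316.8 218.4] 21 [314 217   7   4] [502.2  67.9  36. ]
greenS [382.6 271.2] 657 [365 260  36  23] [578.1 257.3   0. ]
dropper [429. 153.  55.]
jar [756. 101.  93.]
dish [741.  18.   0.]
jarb [ 748. -126.   93.]
eraser [699. 291.  12.]
```

View pics/c1.png

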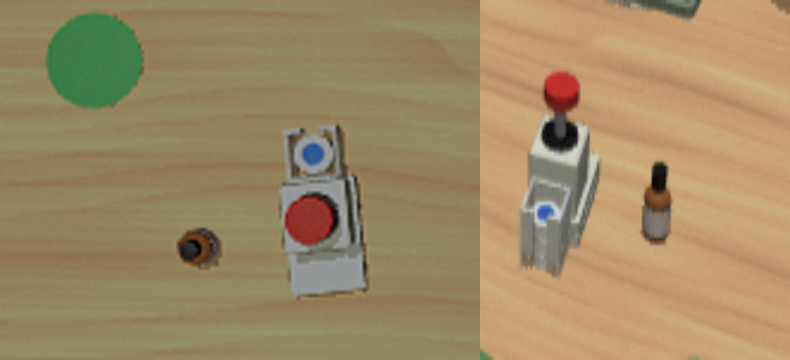

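The crop confirms it: a white body, a red cap, and a blue-spotted puck in an open-fronted tube, at about (233,263). The two views agree on the magazine (502,68) and on green (577,256). Cap (455,62) is 47.6 mm behind the magazine, against the 48 expected, so the yaw is about 7°. The outlet should be near (581,78). I'll turn the tool to yaw 90, so tool x is world +y and tool y is world +x, and shut the fingers.

```bash
python3 -m creep '[[1,0,0,0,0,0,10.5],[1,0,0,0,0,0,10.5],[1,0,0,0,0,0,10.5],[1,0,0,0,0,0,10.5],[1,0,0,0,0,0,10.5]]' 20; python3 -m creep '[[1,0,0,0,0,0,10.5],[1,-60,0,0,0,0,0],[1,-60,25,0,0,0,0],[1,-60,30,0,0,0,0],[1,-60,30,0,0,0,0]]'
```

```text
time_s: 0.72
ee_pos: [258.1, 513.5, 213.5]
ee_rot: [-180.0, 0.0, 100.5]
force: [-0.1, -1.6, -0.8]
gripper_width: 44.1
time_s: 1.35
ee_pos: [339.7, 282.9, 213.8]
ee_rot: [180.0, 0.0, 90.4]
force: [0.2, -0.1, -0.6]
gripper_width: 0.8
```

```bash
python3 -m creep '[[1,-53,28,0,0,0,0],[1,-53,28,0,0,0,0],[1,-53,28,0,0,0,0],[1,-52,28,0,0,0,0.4],[1,0,0,60,0,0,0]]'; python3 -m creep '[[1,0,0,15,0,0,0],[1,0,0,0,0,0,0]]'
python3 - <<'E'
from h import *
snap('scene','s1');snap('top','t1')
a=load('s1');print(proj(a,(455,62,110)),proj(a,state()['ee_pos']))
cv2.imwrite('pics/c2.png',cv2.resize(a['frame'][130:250,260:400,::-1],None,fx=4,fy=4))
E
```

```text
time_s: 1.98
ee_pos: [458.2, 71.4, 156.5]
ee_rot: [179.3, -0.1, 89.6]
force: [0.4, -0.2, -1.5]
gripper_width: 0.1
time_s: 2.22
ee_pos: [451.5, 73.9, 137.6]
ee_rot: [-179.8, 0.0, 89.9]
force: [0.6, 0.3, -0.1]
gripper_width: 0.3
(np.float64(323.2065016727698), np.float64(182.6680181814533)) (np.float64(328.88147888569057), np.float64(172.65902461455963))
```

View pics/c2.png

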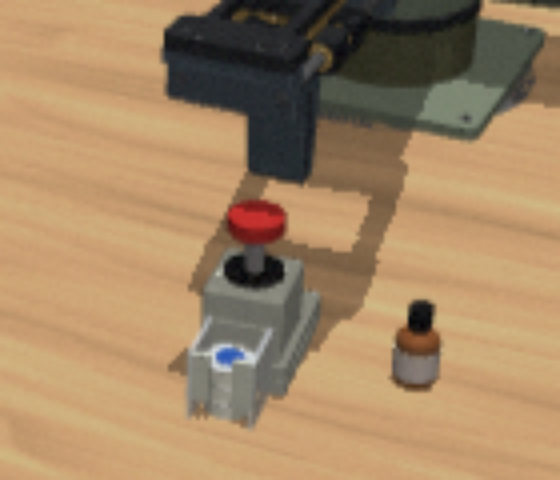

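The fingertips at crop (280,180) stand over the cap at crop (257,215), about 12 mm too far left. I'll correct that and press in small steps.

```bash
python3 -m creep '[[1,-12,3,0,0,0,0],[1,0,0,10,0,0,0],[1,0,0,10,0,0,0],[1,0,0,4,0,0,0],[1,0,0,0,0,0,0]]'; python3 -m creep '[[1,0,0,4,0,0,0],[1,0,0,4,0,0,0],[1,0,0,4,0,0,0],[1,0,0,4,0,0,0],[1,0,0,4,0,0,0]]';  python3 -m creep '[[1,0,0,3,0,0,0],[1,0,0,3,0,0,0],[1,0,0,2,0,0,0],[1,0,0,0,0,0,0]]'
```

```text
time_s: 2.95
ee_pos: [455.2, 62.4, 114.4]
ee_rot: [-179.9, 0.0, 89.9]
force: [-0.9, 0.5, -0.3]
gripper_width: 0.6
time_s: 3.58
ee_pos: [455.9, 62.4, 95.3]
ee_rot: [179.9, -0.0, 89.9]
force: [-1.5, 0.4, 5.7]
gripper_width: 0.3
time_s: 4.08
ee_pos: [456.0, 62.4, 87.3]
ee_rot: [179.9, -0.0, 89.9]
force: [-1.7, 0.1, 4.3]
gripper_width: 0.2
```

```bash
python3 -m creep '[[1,0,0,2,0,0,0],[1,0,0,2,0,0,0],[1,0,0,2,0,0,0],[1,0,0,0,0,0,0]]'
```

```text
time_s: 4.58
ee_pos: [456.1, 62.4, 84.0]
ee_rot: [179.9, -0.0, 89.9]
force: [-6.6, -0.1, 27.3]
gripper_width: 0.6
```

Run:
```python
from h import *
a=snap('scene','s2');t=snap('top','t2');print(state()['ee_pos'],state()['force'])
cv2.imwrite('pics/c3.png',np.hstack([cv2.resize(a['frame'][150:270,260:390,::-1],None,fx=3,fy=3),cv2.resize(t['frame'][180:300,180:310,::-1],None,fx=3,fy=3)]))
```

```text
[456.12527919  62.44600584  84.01029065] [-6.45626513 -0.08412928 26.14226651]
```

View pics/c3.png

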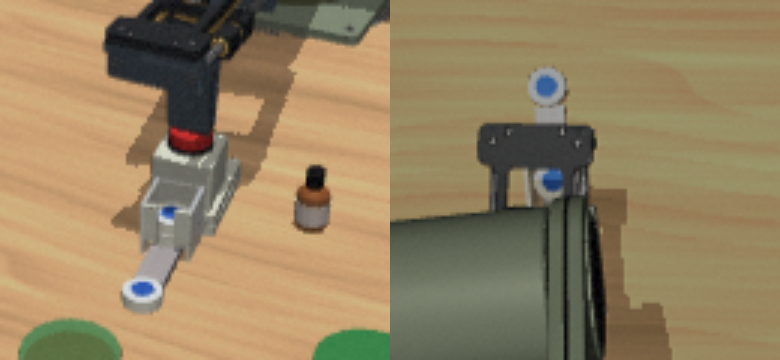

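The plunger is at the bottom stop (27 N, z = 84.0). One puck is out, at top crop (547,85), with the pusher strip behind it. Now I'll release it gently.

```bash
python3 -m creep '[[1,0,0,-6,0,0,0],[1,0,0,-6,0,0,0],[1,0,0,-6,0,0,0],[1,0,0,-6,0,0,0],[1,0,0,-6,0,0,0]]'; python3 -m creep '[[1,0,0,-20,0,0,0],[0.75,0,0,-20,0,0,0],[0.75,-50,10,0,0,0,0],[0.75,-30,40,0,0,0,0],[0.75,0,0,0,0,0,0]]'
python3 - <<'E'
from h import *
a=snap('scene','s3');t=snap('top','t3');print(state()['ee_pos'],state()['gripper_width'])
for f,b in((a,(280,190,345,265)),(t,(215,190,255,250))):
    hsv=cv2.cvtColor(f['frame'],cv2.COLOR_RGB2HSV); m=cv2.inRange(hsv,(100,100,50),(125,255,255))
    k=np.zeros_like(m);k[b[1]:b[3],b[0]:b[2]]=255
    n,l,s,c=cv2.connectedComponentsWithStats(m&k)
    for i in range(1,n):
        if s[i,4]>8: print(c[i],s[i,4],ray(f,*c[i],12),ray(f,*c[i],24))
cv2.imwrite('pics/c4.png',np.hstack([cv2.resize(a['frame'][150:270,260:390,::-1],None,fx=3,fy=3),cv2.resize(t['frame'][180:300,180:310,::-1],None,fx=3,fy=3)]))
E
```

```text
time_s: 5.3
ee_pos: [455.3, 62.2, 111.0]
ee_rot: [-180.0, 0.0, 89.9]
force: [-0.0, -0.4, 0.3]
gripper_width: 0.8
time_s: 5.92
ee_pos: [507.3, -19.6, 150.8]
ee_rot: [180.0, 0.0, 89.7]
force: [-0.7, -0.2, -0.6]
gripper_width: 23.0
[504.65669626 -17.87695803 150.33691891] 22.863228006982332
[315.76923077 222.61538462] 13 [487.5813745   59.79100119  12.        ] [503.5932545   66.26043137  24.        ]
[307.         245.86206897] 29 [583.04645678  78.76852921  12.        ] [597.30173998  84.88876507  24.        ]
[232.25 207.15] 20 [584.53673015  76.23206302  12.        ] [583.70705418  74.86176086  24.        ]
```

View pics/c4.png

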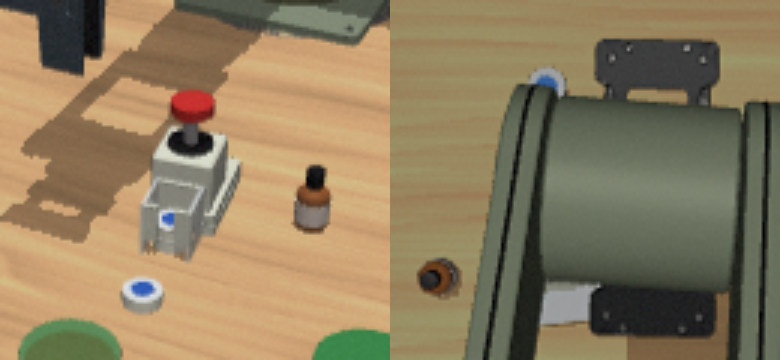

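The plunger is up and the puck lies flat. It measures (583,79) from the scene view and (584.5,76) from the top, the second partly hidden. The stack's top spot fits z = 24 at (503.6,66), so it has dropped by one. The fingers are 23 mm apart, so both tips will cradle the puck as I push towards +y. I'll go down on its right side.

```bash
python3 -m creep '[[0.75,20,40,0,0,0,0],[0.75,28,38,0,0,0,0],[0.75,0,0,50,0,0,0],[0.75,0,0,50,0,0,0],[0.75,0,0,30,0,0,0]]'; python3 -m creep '[[0.75,0,0,0,0,0,0],[0.75,0,0,0,0,0,0]]'
```

```text
time_s: 6.65
ee_pos: [580.6, 31.2, 18.4]
ee_rot: [-179.7, -0.0, 90.0]
force: [0.4, 0.3, -0.1]
gripper_width: 23.0
time_s: 6.9
ee_pos: [584.0, 30.6, 22.2]
ee_rot: [179.9, -0.0, 89.9]
force: [0.6, -0.5, -0.3]
gripper_width: 22.6
```

```bash
python3 -m creep '[[0.75,0,-1,10,0,0,0],[0.75,0,0,6,0,0,0],[0.75,0,0,0,0,0,0],[0.75,0,0,0,0,0,0]]'; python3 -m creep '[[0.75,8,0,0,0,0,0],[0.75,5,0,0,0,0,0],[0.75,5,0,0,0,0,0],[0.75,5,0,0,0,0,0],[0.75,5,0,0,0,0,0]]'
python3 - <<'E'
from h import *
a=snap('scene','s4');t=snap('top','t4');print(state()['ee_pos'],state()['force'])
cv2.imwrite('pics/c5.png',np.hstack([cv2.resize(a['frame'][180:300,260:390,::-1],None,fx=3,fy=3),cv2.resize(t['frame'][150:270,150:280,::-1],None,fx=3,fy=3)]))
E
```

```text
time_s: 7.4
ee_pos: [582.7, 30.1, 5.1]
ee_rot: [180.0, -0.0, 89.9]
force: [-0.2, 0.3, 0.4]
gripper_width: 23.0
time_s: 8.02
ee_pos: [582.6, 58.5, 4.9]
ee_rot: [180.0, -0.0, 89.9]
force: [0.3, 0.3, 0.3]
gripper_width: 23.0
[582.58488383  58.68233488   4.94672101] [ 0.02797511 -0.30459852  0.3255732 ]
```

View pics/c5.png

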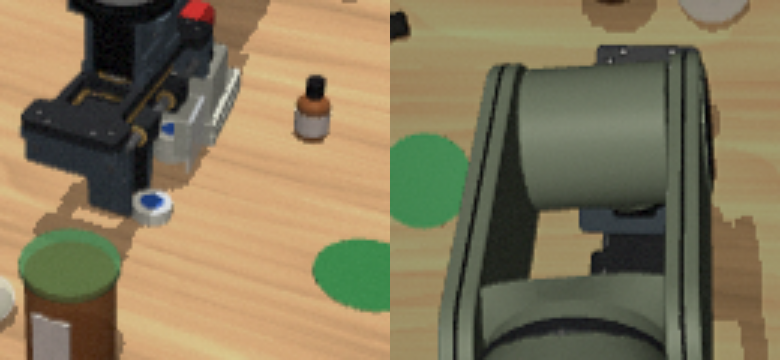

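In the scene crop the puck at (152,207) sits flat and centred against the fingertips. I'll keep pushing and drift a few mm towards -x.

```bash
python3 -m creep '[[0.75,8,0,0,0,0,0],[0.75,9,-0.5,0,0,0,0],[0.75,9,-0.5,0,0,0,0],[0.75,9,-0.5,0,0,0,0],[0.75,9,-0.5,0,0,0,0]]'; python3 -m creep '[[0.75,9,-0.5,0,0,0,0],[0.75,9,-0.5,0,0,0,0],[0.75,9,-0.5,0,0,0,0],[0.75,9,-0.5,0,0,0,0],[0.75,9,-0.5,0,0,0,0]]';python3 -m creep '[[0.75,9,0,0,0,0,0],[0.75,9,0,0,0,0,0],[0.75,9,0,0,0,0,0],[0.75,9,0,0,0,0,0],[0.75,5,0,0,0,0,0]]'
python3 - <<'E'
from h import *
a=snap('scene','s5');print(state()['ee_pos'],state()['force'])
f=a;hsv=cv2.cvtColor(f['frame'],cv2.COLOR_RGB2HSV); m=cv2.inRange(hsv,(100,100,50),(125,255,255))
b=(320,225,430,300);k=np.zeros_like(m);k[b[1]:b[3],b[0]:b[2]]=255
n,l,s,c=cv2.connectedComponentsWithStats(m&k)
for i in range(1,n):
    if s[i,4]>8: print(c[i],s[i,4],ray(f,*c[i],12))
cv2.imwrite('pics/c6.png',cv2.resize(a['frame'][190:310,290:420,::-1],None,fx=4,fy=4))
E
```

```text
time_s: 8.75
ee_pos: [580.6, 102.9, 5.0]
ee_rot: [180.0, -0.0, 89.9]
force: [-0.6, -0.5, -0.1]
gripper_width: 22.7
time_s: 9.38
ee_pos: [578.2, 147.7, 5.0]
ee_rot: [180.0, -0.0, 89.9]
force: [1.2, 0.1, 0.4]
gripper_width: 22.8
time_s: 10.0
ee_pos: [578.3, 188.8, 5.0]
ee_rot: [180.0, -0.0, 89.9]
force: [0.8, -0.1, 0.7]
gripper_width: 22.8
[578.3324407  189.16620277   4.95906185] [-0.89289244  0.73034614 -0.49112955]
[365.2962963  261.66666667] 27 [578.13813106 216.98656444  12.        ]
```

View pics/c6.png

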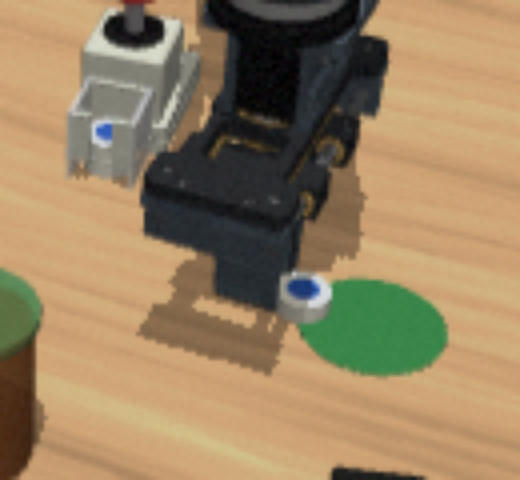

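The puck, at crop (303,295), is at (578,217) and just reaching the mark. It has about 40 mm to go.

```bash
python3 -m creep '[[0.75,7,0,0,0,0,0],[0.75,8,0,0,0,0,0],[0.75,8,0,0,0,0,0],[0.75,7,0,0,0,0,0],[0.75,5,0,0,0,0,0]]'; python3 -m creep '[[0.75,3,0,0,0,0,0],[0.75,2,0,0,0,0,0],[0.75,0,0,0,0,0,0],[0.75,-10,0,0,0,0,0],[0.75,-30,0,0,0,0,0]]'; python3 -m creep '[[0.75,0,0,-40,0,0,0],[0.75,-20,0,-60,0,0,0],[0.75,-30,-40,-50,0,0,0],[0.75,-50,-40,0,0,0,0],[0.75,-50,-40,0,0,0,0]]';  python3 -m creep '[[0.75,-50,0,0,0,0,0],[0.75,-50,0,0,0,0,0],[0.75,-50,0,0,0,0,0],[0.75,0,0,0,0,0,0],[0.75,0,0,0,0,0,0]]';python3 - <<'E'
from h import *
print(state()['qvel'])
for n,b,g in(('scene',(350,230,420,300),(350,240,420,300)),('top',(130,190,200,240),(130,180,200,240))):
    f=snap(n,n+'6');hsv=cv2.cvtColor(f['frame'],cv2.COLOR_RGB2HSV); 
    for lo,hi,z in(((100,100,50),(125,255,255),12),((60,80,50),(85,255,255),0)):
        m=cv2.inRange(hsv,lo,hi)
        k=np.zeros_like(m);k[b[1]:b[3],b[0]:b[2]]=255;m&=k
        if z==0:
            cs,_=cv2.findContours(m,0,2);x=cv2.convexHull(max(cs,key=cv2.contourArea));M=cv2.moments(x);c=(M['m10']/M['m00'],M['m01']/M['m00'])
        else: M=cv2.moments(m,True);c=(M['m10']/M['m00'],M['m01']/M['m00'])
        print(n,z,np.round(c,1),ray(f,*c,z).round(1))
E
```

```text
time_s: 10.68
ee_pos: [578.3, 223.7, 4.9]
ee_rot: [180.0, -0.0, 89.9]
force: [-1.1, -0.5, 0.2]
gripper_width: 22.8
time_s: 11.3
ee_pos: [578.4, 188.0, 5.0]
ee_rot: [180.0, -0.0, 90.0]
force: [-0.7, 0.4, 0.4]
gripper_width: 22.9
time_s: 11.92
ee_pos: [463.4, 42.6, 149.1]
ee_rot: [179.9, 0.0, 89.9]
force: [0.9, -1.6, -0.5]
gripper_width: 23.1
time_s: 12.55
ee_pos: [463.9, -105.6, 148.3]
ee_rot: [-180.0, -0.0, 89.8]
force: [0.9, -0.1, 0.3]
gripper_width: 22.8
[ 1.71623415 -0.08226393  0.03428951  0.04974383 -0.03934128  0.0287266 ]
scene 12 [382.8 266.9] [578.5 256.4  12. ]
scene 0 [382.6 271.1] [578.  257.2   0. ]
top 12 [159.6 209. ] [577.5 255.3  12. ]
top 0 [160.9 209.8] [576.4 255.4   0. ]
```

View pics/top6.png

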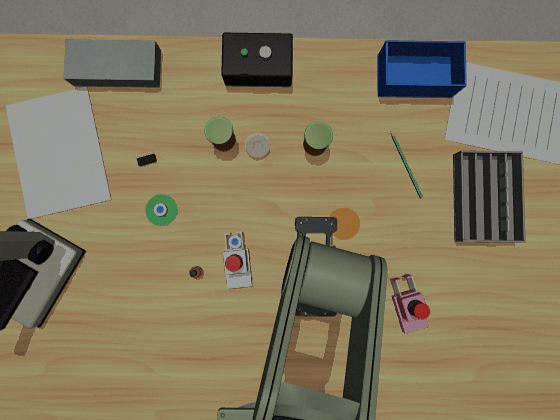

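View pics/scene6.png

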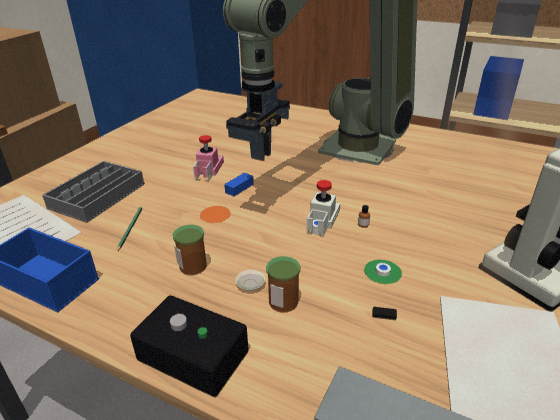

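The puck lies centred on the green mark at top (160,209) and scene (383,267), about 1 mm off in both views. The plunger is up, the stack is in the magazine, the bystanders are where they were, and the arm is clear.

```bash
python3 -c "from workcell import job_done;print(job_done())"
```

```text
the job is handed in; nothing more can be done
None
```

I pressed the white dispenser's plunger once to its bottom stop (tool z = 84.0 mm, about 27 N) and let it come back up, which ejected one puck. I then slid that puck flat to the green mark with the two fingertips about 23 mm apart, without gripping it. The job was handed in at about 12.6 s of robot time.

- **Puck on the mark:** both views put it about 1 mm from the mark's centre, at (578.5, 256.4) vs (578.0, 257.2) in the scene view and (577.5, 255.3) vs (576.4, 255.4) in the top view.
- **Dispenser:** the plunger looks up. The stack sits in the magazine, and after the press its top spot measured one puck lower.
- **Everything else:** by eye in the last pictures no bystander has moved; I didn't measure each one. The arm stands clear.
- **Disagreements:** the two views differed by up to 2 mm, which is within the calibration. An early scene-view reading of the cap was about 10 mm off because it included the cap's side, so I didn't use it.

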